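Free the worn plate held by a left-hand nut

ROBOT

A 6-joint arm with a two-finger parallel gripper is mounted at the origin on the work surface. World frame = base frame: x ahead of the robot, y to its left, z up, the work surface at z = 0. Lengths are in m, angles in rad, forces in N, time in s.
With the tool pointing down it reaches from about 0.25 to 0.775 m from the base axis. Payload 4 kg.
Tool frame: the origin (TCP) lies on the centre line of the jaws, within the pads' length; the fingertips stand 8 mm ahead of it and the grasp point (between the pads) lies 11 mm behind it; y points along the fingers, x is the direction in which the jaws open and shut, and the axes are right-handed (so a half turn about y gives the same grasp; the last joint's range is limited). The gripper opens to 94 mm and grips with 3 to 60 N. Pads are 16 mm wide; open, the fingers measure 119 mm over their backs; the gripper's body (75 mm by 177 mm) begins 78 mm behind the grasp point.
Start: joints at [1.107, 0.087, 1.371, -0, 1.684, -0.103], TCP at [0.194, 0.515, 0.214] pointing down, gripper open.
Joint ranges: [-3.1, 3.1], [-0.76, 2.03], [0.27, 2.55], [-1.08, 4.22], [0.17, 2.65], [-2.57, 2.57]. Speed limits (rad/s): [2.79, 2.79, 3.14, 3.14, 3.14, 3.14].

INTERFACE

Orientations are given as [roll, pitch, yaw] about the fixed x, y, z axes, in that order (R = Rz(yaw) Ry(pitch) Rx(roll)).
In Python, from bench import robot gives the robot as it stands.
- The arm moves only by the tool step_arm, never from a script. Its argument "commands" is a list of rows, each an object with "xyz": the shift along the world's x, y, z in m, a list of three; "twist": the turn, a rotation vector about the world's x, y, z in degrees, a list of three. In form: [{"xyz": [tx, ty, tz], "twist": [ax, ay, az]}, ...]. A call has 1 to 12 rows; each row is the pose to reach, as a shift and turn from the pose commanded when the call began; what a row does not reach only later rows make up. A row lasts 1/12 s, in which the tool goes at most 41.7 mm and 7.16 degrees, less where a joint would pass 70% of its speed; a pose out of reach is approached as far as the arm can. A call with a gripper value outside its range is refused whole. "fingers" is the closure in counts, from 0 (fully open) to 255 (shut), set as the call begins (left out, the last holds). The fingers move at their own pace and stop on an object; the grip force is fixed at half the most. Time passes only in rows, so rows that repeat a pose let the fingers close. It gives the time, the measured TCP pose, the force and the opening at its end, in the units of the state.
- robot.get_obs(): the state, without advancing time (a new reading comes with each control period).
- robot.snapshot(name): name is "side" or "top"; returns (picture, depth): 384x512x3 uint8, red, green, blue; 384x512 float32, m along the optical axis (not along the pixel's ray), 0 where there is no reading.
- robot.camera_info(name): a dict with "fx", "fy", "cx", "cy" (pixels), "k1" (the pictures are not rectified: a ray, as slopes to the right and down, at radius r is drawn at 1 + k1 r^2 times it, then the intrinsics apply), "R" (3x3) and "t" (3): a world point X has camera coordinates R X + t. Camera axes: x right, y down, z forward; pixel columns grow to the right and rows downward; lengths in m; the calibration is good to about 2 mm. A picture is of the moment at which its call begins. camera_info takes no time and is no camera call.
- robot.close_job(): hands the job in, once; it reports no verdict.
The state is a dict: "time": time; "joint_positions": joint angles; "qvel": joint speeds; "joint_torque": joint torques, N m; "tool_pos": TCP position; "ee_rot": TCP orientation; "wrist_force": force on the tool from outside, world axes, zero at the start; "wrist_torque": the same for the moment, N m; "width": finger opening in m.
Only numpy, scipy, OpenCV 4.12 (cv2) and the standard library are available. Lean on these libraries where they do the work, as an engineer would, in place of code of your own. Each camera call takes 0.05 s, during which the arm holds its last target.

TASK

Change-over on the green bench-top pelletiser head: loosen the red bar nut by most of half a turn - it has a left-hand thread, so it loosens clockwise seen from above; do not tighten it any further. Then lift the forked wear plate just clear of the locating lip around it, draw it by its black grip straight out from under the nut, away from the motor, and lay it flat in the grey tray without dropping it. Leave the jar, the beaker and the brush where they are.

Things in the scene. Friction and masses are not known exactly. Their poses are not given: they have to be found in the camera images.
- nut (a joint): red bar nut on the cutter head's upright spindle, left-hand thread, stiff to turn (0.12 N m). In rad: 0 = hard tight, grows when turned clockwise seen from above (loosening), stop at 3.6. Starts at 0.3 to 0.5; most of half a turn means 2.4 or more. It never comes off; it rises 3.2 mm per rad together with its washer, and stays where it is left
- nut_grip (a point): centre of the nut's red bar, on the spindle axis: bar 86 mm long (this point's x), 14 mm thick (y), 32 mm high; z up. Turns and rises with the nut. Under the bar: black hub (36 mm across, 18 mm high), then a steel washer (50 mm across, 5 mm thick) over the plate. Space between washer and seated plate: 0.3 mm + 3.2 mm per rad of the nut
- seat (a point): fixed point on the green cutter head (116 mm wide, bed 70 mm over the table): where the plate's centre sits, half-way through its thickness, 73 mm over the table. x points to the back: the spindle (20 mm thick) stands 49 mm from here along +x; front is -x, z up. Behind it, a motor 82 mm high
- plate_mid (a point): centre of the loose aluminium plate, half-way through it: 154 mm (x) by 90 mm (y) by 6 mm thick, 0.2 to 0.35 kg. Its +x end is a fork: slot 26 mm wide, 41 mm deep, open to +x, straddling the spindle. Starts flat on the bed, aligned with the seat; clear of the washer once drawn 53 mm to -x
- plate_grip (a point): grasp point on the plate's upright black grip, 55 mm from the plate's centre along its -x, 27 mm above the plate's centre: grip is 14 mm thick along x, 70 mm long along y, and stands 40 mm above the plate's top. Axes as the plate's
- tray: grey open tray for worn parts, fixed, outside 240 mm (x) by 160 mm (y) by 36 mm high, walls 5 mm, floor 5 mm thick; origin at the centre of its underside on the table
- jar: bystander: amber jar with white cap, 68 mm across, 105 mm high; origin at the centre of its underside
- beaker: bystander: steel beaker, 72 mm across, 90 mm high; origin at the centre of its underside
- brush: bystander: brush 160 mm long lying on the table along its x; origin under its middle
- lip (a point): top of the locating lip, middle of its front run, 84 mm from the seat along the seat's -x. The dark steel lip is 4 mm high and 8 mm wide and stands on the bed along the front and both sides of the plate: the plate must be lifted more than 4 mm before it can be drawn to -x. Axes as the seat's
Not all that is in view belongs to the job. What is shaped like the part that bears plate_mid but purple is not meant.

How it is judged:
On the way, in this order (a step that is already met when the one before it is completed fails the run):
1. the nut is loosened clockwise by most of half a turn (2.4 rad or more from hard tight) while the plate still sits under it (within 15 mm of its seat) (value of joint nut above 2.4 rad and distance between plate_mid and seat below 0.015 m), for 0.2 s.
2. the plate is drawn out from under the nut (more than 55 mm from its seat, level distance) (horizontal distance between plate_mid and seat above 0.055 m), for 0.1 s.
At the end, for the whole second after the job is handed in: The nut is still loosened (2.4 rad or more); the plate lies inside the tray flat on its floor (grip up, tilt under 0.08 rad, centre under 14 mm over the table, within 60 mm by 50 mm of the tray's centre along its x and y), at rest and released (value of joint nut above 2.4 rad and x of plate_mid in the frame of tray between -0.06 and 0.06 m and y of plate_mid in the frame of tray between -0.05 and 0.05 m and z of plate_mid in the frame of tray below 0.014 m and angle between plate_mid's own z axis and vertical below 0.08 rad and linear speed of plate below 0.02 m/s); the robot touches nothing.
It fails at once if the nut is tightened further (below 0.12 rad) (value of joint nut below 0.12 rad).
It fails at once if the plate is dropped or thrown (over 0.6 m/s while not held) (linear speed of plate above 0.6 m/s and contact force between plate and the fingers below 0.1 N).
It fails at once if the jar is moved more than 30 mm (distance of jar from where it was at the start of the episode above 0.03 m).
It fails at once if the beaker is moved more than 30 mm (distance of beaker from where it was at the start of the episode above 0.03 m).
It fails at once if the brush is moved more than 30 mm (distance of brush from where it was at the start of the episode above 0.03 m).
It also fails if it takes over 67 s, if anything falls off the work surface, if the arm or the gripper's body presses on something with over 40 N, if the wrist force passes 120 N, or if a joint passes its speed limit or range.

## Working session

There is one attempt and no reset: what is moved stays moved. The work goes in short steps, Python scripts to look and compute and a tool call to move; the robot and the scene stay as the last step left them, time stands still between calls to the robot, and variables do not carry over. Pictures are saved under pics/ and viewed, and the job is handed in when it is done.

Besides the shell and the picture viewer there is one more tool, called after "Emit:" as a command line: name --argument value ..., lists and objects as JSON in quotes. step_arm: Moves the arm, as the interface text tells. Its arguments: {"type":"object","properties":{"commands":{"type":"array"},"fingers":{"type":"number"}},"required":["commands"]}

```bash
ls; mkdir -p pics; python3 - <<'E'
from bench import robot
import cv2,numpy as np
print(robot.get_obs())
for n in("side","top"):
    p,d=robot.snapshot(n); cv2.imwrite(f"pics/{n}0.png",p[:,:,::-1]); np.savez(f"pics/{n}0.npz",p=p,d=d); print(robot.camera_info(n))
E
```

```text
pics
{'time': 0.0, 'joint_positions': array([ 1.10690345e+00,  8.79358542e-02,  1.37223842e+00,  2.62287895e-05,
        1.68358185e+00, -1.03103066e-01]), 'qvel': array([ 0.00076138,  0.00133016,  0.0014445 ,  0.00040186,  0.00014376,
       -0.00047972]), 'joint_torque': array([ 2.60806519e-04, -3.40192902e+01, -3.02424932e+01,  7.16249761e-02,
        3.33456905e-02, -1.55718053e-04]), 'tool_pos': array([0.19391948, 0.51412062, 0.21232265]), 'ee_rot': array([-1.57054773,  0.0021493 ,  1.21000971]), 'wrist_force': array([-0.26454234,  0.08737335,  0.7038013 ]), 'wrist_torque': array([-0.0177999 ,  0.04443034, -0.03157786]), 'width': 0.09384745929568944}
{'fx': 377.9781151013702, 'fy': 377.9781151013702, 'cx': 252.5167667545178, 'cy': 194.23187919309535, 'k1': -0.12540457665334567, 'R': array([[ 0.74135876, -0.67080219, -0.02028795],
       [-0.44591714, -0.46977711, -0.76188409],
       [ 0.5015427 ,  0.57387619, -0.64739558]]), 't': array([-0.33960939,  0.26069563,  0.86156823])}
{'fx': 428.9709537501197, 'fy': 428.9709537501197, 'cx': 252.72549613676117, 'cy': 196.5587235891353, 'k1': -0.04516873679013092, 'R': array([[-0.02686635, -0.99935144, -0.02397722],
       [-0.98103477,  0.03096477, -0.19134255],
       [ 0.1919609 ,  0.01838181, -0.98123041]]), 't': array([0.01126026, 0.43870104, 1.21731417])}
```

View pics/side0.png

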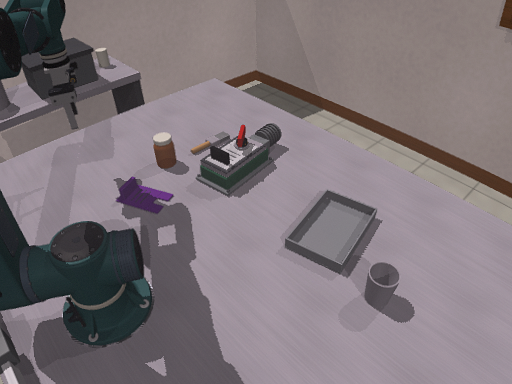

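View pics/top0.png

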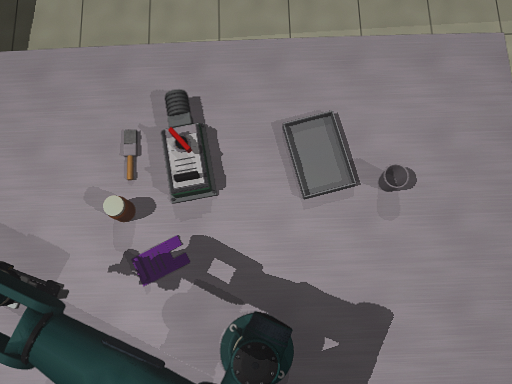

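The side view shows the head at about (236,160), the nut at (241,137), the tray at (333,228) and the purple decoy at (145,195). In the top view the nut bar is at (180,139), the grip at (187,176) and the tray at (320,155). The jar and brush are to the left of the head and the beaker is to the right of the tray.

```bash
cat > h.py <<'E'
import cv2,numpy as np
from bench import robot
def K(c): return np.array([[c['fx'],0,c['cx']],[0,c['fy'],c['cy']],[0,0,1.]])
def onplane(n,uv,z):
    c=robot.camera_info(n); R=np.array(c['R']);t=np.array(c['t'])
    s=cv2.undistortPoints(np.float64(uv).reshape(-1,1,2),K(c),np.array([c['k1'],0,0,0.])).reshape(-1,2)
    d=np.c_[s,np.ones(len(s))]@R; o=-R.T@t
    return o+d*((z-o[2])/d[:,2])[:,None]
def depthpts(n,uv,d):
    c=robot.camera_info(n); R=np.array(c['R']);t=np.array(c['t'])
    s=cv2.undistortPoints(np.float64(uv).reshape(-1,1,2),K(c),np.array([c['k1'],0,0,0.])).reshape(-1,2)
    uv=np.int32(uv); z=d[uv[:,1],uv[:,0]]
    return (np.c_[s,np.ones(len(s))]*z[:,None]-t)@R
def proj(n,X):
    c=robot.camera_info(n)
    return cv2.projectPoints(np.float64(X).reshape(-1,3),cv2.Rodrigues(np.array(c['R']))[0],np.array(c['t']),K(c),np.array([c['k1'],0,0,0.]))[0].reshape(-1,2)
E
python3 - <<'E'
from h import *
for n in("top","side"):
    f=np.load(f"pics/{n}0.npz");p,d=f['p'],f['d']
    r,g,b=[p[...,i].astype(int) for i in range(3)]
    red=(r>130)&(g<70)&(b<70)
    v,u=np.where(red); print(n,"red",len(u),u.min(),u.max(),v.min(),v.max())
    P=depthpts(n,np.c_[u,v],d); print(P.mean(0),np.percentile(P,[2,50,98],axis=0))
    top=P[P[:,2]>np.percentile(P[:,2],95)-.006]; c,s,a=cv2.minAreaRect(np.float32(top[:,:2]*1000)); print("bar",c,s,a)
    x,y,w,h=(150,80,80,130) if n=="top" else (190,110,100,90)
    cv2.imwrite(f"pics/{n}_crop.png",cv2.resize(p[y:y+h,x:x+w,::-1],None,fx=6 if n=="side" else 4.6,fy=6 if n=="side" else 4.6,interpolation=cv2.INTER_CUBIC))
E
```

```text
top red 117 168 189 128 149
[0.58810248 0.19725865 0.15199757] [[0.56282458 0.17257931 0.12823637]
 [0.59553158 0.20003624 0.13235245]
 [0.62574651 0.22868266 0.13881621]]
bar (416.27313232421875, 94.60897827148438) (498.7833251953125, 21.7264404296875) 31.047576904296875
side red 52 237 244 125 138
[0.56654835 0.16770295 0.15613452] [[-0.05161175 -0.58435237  0.12991059]
 [ 0.59016761  0.19690723  0.13248855]
 [ 0.62363876  0.22487184  0.73721   ]]
bar (272.17987060546875, -181.05081176757812) (1073.826171875, 23.107341766357422) 49.999786376953125
```

```bash
ls pics
```

```text
side0.npz
side0.png
side_crop.png
top0.npz
top0.png
top_crop.png
```

View pics/top_crop.png

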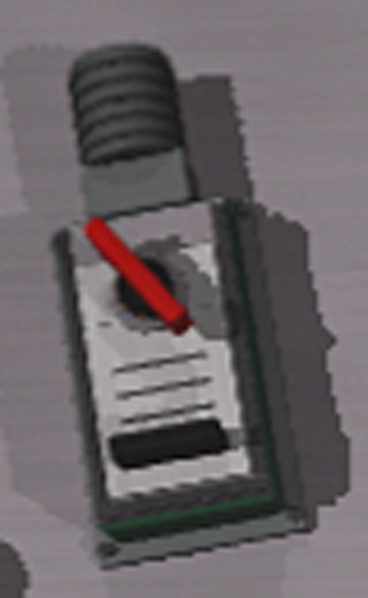

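View pics/side_crop.png

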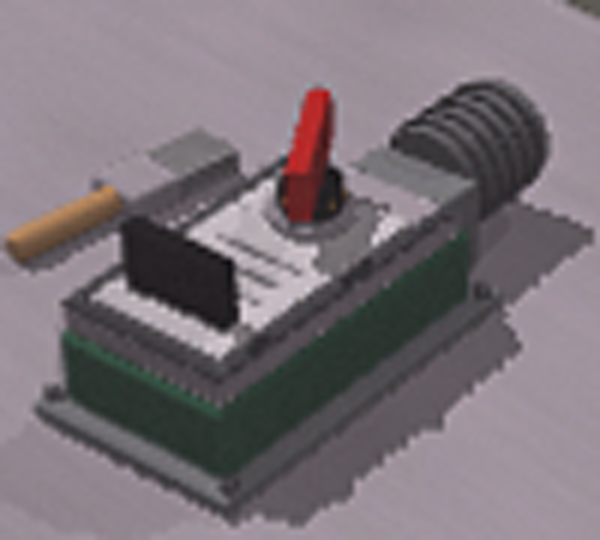

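```bash
python3 - <<'E'
from h import *
f=np.load("pics/top0.npz");p,d=f['p'],f['d']
r,g,b=[p[...,i].astype(int) for i in range(3)]
red=(r>130)&(g<70)&(b<70)
def rect(mask,z,n="top"):
    cs=max(cv2.findContours(np.uint8(mask),0,1)[0],key=cv2.contourArea).reshape(-1,2)
    X=onplane(n,cs,z)[:,:2]*1000; R=cv2.minAreaRect(np.float32(X)); return np.round(R[0],1),np.round(R[1],1),round(R[2],1)
print("bar",rect(red,.1326))
v,u=np.where(red);X=onplane("top",np.c_[u,v],.1326);print(X.mean(0))
P=depthpts("top",np.c_[u,v],d);print(np.median(P,axis=0))
# black grip in roi
roi=np.zeros(red.shape,bool); roi[165:186,165:205]=1
m=roi&(r<45)&(g<45)&(b<45)
n_,l,st,ce=cv2.connectedComponentsWithStats(np.uint8(m)); print(st[1:],ce[1:])
k=1+np.argmax(st[1:,4]); print("grip",rect(l==k,.116)); v,u=np.where(l==k);P=depthpts("top",np.c_[u,v],d);print(np.percentile(P,[5,50,95],axis=0).round(4))
# white plate points by depth at z ~.076
vv,uu=np.mgrid[80:210,150:230]; uv=np.c_[uu.ravel(),vv.ravel()]
P=depthpts("top",uv,d); c=p[uv[:,1],uv[:,0]].astype(int)
s=(abs(P[:,2]-.076)<.006)&(c.min(1)>150); print("white",s.sum(),np.median(P[s],axis=0)); 
M=np.zeros(red.shape,np.uint8);M[uv[s][:,1],uv[s][:,0]]=1
print(rect(M,.076))
# bed/lip region by depth
s=(P[:,2]>.060)&(P[:,2]<.09);M2=np.zeros(red.shape,np.uint8);M2[uv[s][:,1],uv[s][:,0]]=1;M2=cv2.morphologyEx(M2,cv2.MORPH_CLOSE,np.ones((5,5)));print("head",rect(M2,.074))
cv2.imwrite("pics/masks.png",cv2.resize(np.hstack([M[80:210,150:230]*255,M2[80:210,150:230]*255,np.uint8(m|red)[80:210,150:230]*255]),None,fx=3,fy=3))
# tray
vv,uu=np.mgrid[100:210,270:370]; uv=np.c_[uu.ravel(),vv.ravel()]
P=depthpts("top",uv,d)
s=(P[:,2]>.028)&(P[:,2]<.045);M=np.zeros(red.shape,np.uint8);M[uv[s][:,1],uv[s][:,0]]=1;print("tray",s.sum(),rect(cv2.morphologyEx(M,cv2.MORPH_CLOSE,np.ones((3,3))),.036))
H=P[s][:,:2]*1000;print(cv2.minAreaRect(np.float32(H)))
E
```

```text
bar (array([595.6, 201.6]), array([82.1, 11.7]), 41.1)
[0.59503626 0.20130199 0.1326    ]
[0.59553158 0.20003624 0.13235245]
[[169 165   1   1   1]
 [170 170   1   2   2]
 [174 171  26  11 176]
 [170 173   1   3   3]
 [204 173   1   4   4]
 [171 177   1   2   2]
 [172 183   1   2   2]] [[169.         165.        ]
 [170.         170.5       ]
 [186.35227273 176.22159091]
 [170.         174.        ]
 [204.         174.5       ]
 [171.         177.5       ]
 [172.         183.5       ]]
grip (array([488.3, 181.2]), array([21. , 69.7]), 8.7)
[[0.4831 0.1528 0.084 ]
 [0.4899 0.1826 0.1135]
 [0.4993 0.2132 0.1194]]
white 637 [0.53867566 0.19257802 0.07699446]
(array([553.8, 194.6]), array([100.5,  85.1]), 88.1)
head (array([613.9, 204.6]), array([316.3, 111.9]), 9.1)
tray 547 (array([ 568.5, -202.3]), array([242.2, 162. ]), 13.3)
((569.6239013671875, -202.8487548828125), (242.04393005371094, 161.92315673828125), 13.311691284179688)
```

View pics/masks.png

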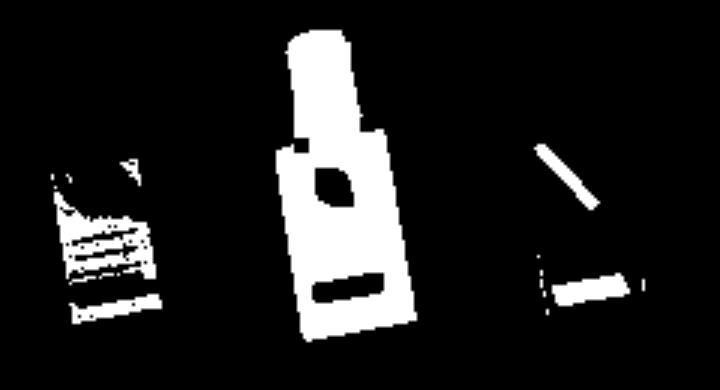

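Emit:
step_arm --commands '[{"xyz":[0.01,-0.008,0],"twist":[0,0,2]},{"xyz":[0.035,-0.027,0],"twist":[0,0,6]},{"xyz":[0.07,-0.054,0],"twist":[0,0,11]},{"xyz":[0.105,-0.081,0],"twist":[0,0,16]},{"xyz":[0.14,-0.108,0],"twist":[0,0,21]},{"xyz":[0.175,-0.135,0],"twist":[0,0,26]},{"xyz":[0.21,-0.162,0],"twist":[0,0,31]},{"xyz":[0.245,-0.189,0],"twist":[0,0,36]},{"xyz":[0.28,-0.216,0],"twist":[0,0,41]},{"xyz":[0.315,-0.243,0],"twist":[0,0,46]},{"xyz":[0.35,-0.27,0],"twist":[0,0,52]},{"xyz":[0.375,-0.293,0],"twist":[0,0,57]}]' --fingers 0

```text
time: 1.1
tool_pos: [0.5589, 0.2299, 0.2128]
ee_rot: [-1.57, -0.001, 2.21]
wrist_force: [0.6, 0.5, -0.1]
width: 0.0938
```

Emit:
step_arm --commands '[{"xyz":[0.018,-0.014,0],"twist":[0,0,3]},{"xyz":[0.0265,-0.021,0],"twist":[0,0,4.8]},{"xyz":[0.0265,-0.021,0],"twist":[0,0,4.8]},{"xyz":[0.0265,-0.021,0],"twist":[0,0,4.8]},{"xyz":[0.0265,-0.021,0],"twist":[0,0,4.8]},{"xyz":[0.0265,-0.021,0],"twist":[0,0,4.8]}]'

```text
time: 1.6
tool_pos: [0.5833, 0.2115, 0.2136]
ee_rot: [-1.571, -0.0, 2.29]
wrist_force: [-1.2, 0.3, 0.5]
width: 0.0942
```

```bash
cat > s.py <<'E'
from h import *
import sys
k=sys.argv[1]
for n in("top","side"):
    p,d=robot.snapshot(n); np.savez(f"pics/{n}{k}.npz",p=p,d=d)
    x,y,w,h=(130,70,140,150) if n=="top" else (170,60,160,160)
    if len(sys.argv)>2: x,y,w,h=(120,70,270,160) if n=="top" else (170,60,240,210)
    f=min(800/w,590/h)/ (2 if len(sys.argv)<=2 else 2)
    im=cv2.resize(p[y:y+h,x:x+w,::-1],(400,int(400*h/w)),interpolation=cv2.INTER_CUBIC)
    ims=im if n=="top" else np.hstack([np.vstack([a,np.zeros((max(0,H-a.shape[0]),400,3),np.uint8)]) for a in (prev,im) for H in [max(prev.shape[0],im.shape[0])]])
    prev=im
cv2.imwrite(f"pics/v{k}.png",ims)
o=robot.get_obs(); print({a:np.round(o[a],4) for a in o if a!="joint_torque"})
E
python3 s.py 1
```

```text
{'time': np.float64(1.7), 'joint_positions': array([ 2.5630e-01,  2.4520e-01,  1.1889e+00,  3.0000e-04,  1.7072e+00,
       -2.0338e+00]), 'qvel': array([-0.0014,  0.0007, -0.004 , -0.0018, -0.0001, -0.0018]), 'tool_pos': array([0.5834, 0.2115, 0.2139]), 'ee_rot': array([-1.5712e+00, -1.0000e-04,  2.2902e+00]), 'wrist_force': array([-0.4198,  0.3307,  0.5978]), 'wrist_torque': array([ 0.0816,  0.0326, -0.0235]), 'width': np.float64(0.094)}
```

View pics/v1.png

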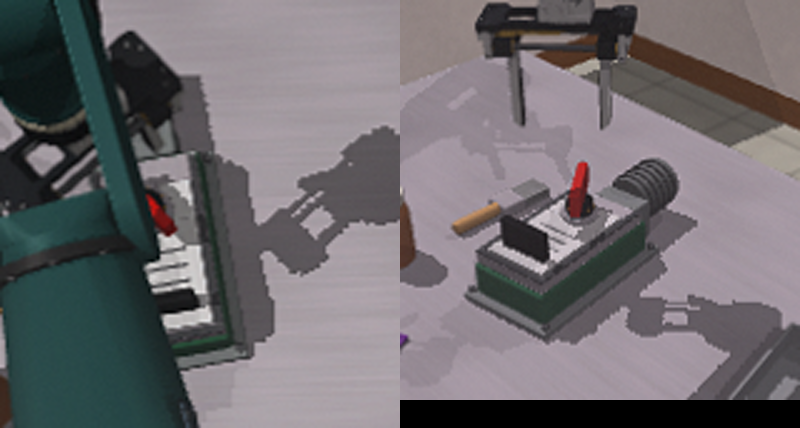

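The side view shows the open fingers at crop (515,125) and (605,125), above the nut at (582,185). The tool stopped 12 mm short, so I'll correct that and come down.

Emit:
step_arm --commands '[{"xyz":[0.006,-0.005,0],"twist":[0,0,0]},{"xyz":[0.012,-0.0105,-0.01],"twist":[0,0,0]},{"xyz":[0.012,-0.0105,-0.03],"twist":[0,0,0]},{"xyz":[0.012,-0.0105,-0.05],"twist":[0,0,0]},{"xyz":[0.012,-0.0105,-0.06],"twist":[0,0,0]},{"xyz":[0.012,-0.0105,-0.06],"twist":[0,0,0]},{"xyz":[0.012,-0.0105,-0.06],"twist":[0,0,0]}]'

```text
time: 2.28
tool_pos: [0.596, 0.1996, 0.1526]
ee_rot: [-1.569, -0.001, 2.288]
wrist_force: [0.4, -0.4, -0.6]
width: 0.0935
```

```bash
python3 s.py 2
```

```text
{'time': np.float64(2.3833), 'joint_positions': array([ 0.2332,  0.2795,  1.2633,  0.    ,  1.5965, -2.0553]), 'qvel': array([ 0.0029, -0.0109, -0.0106, -0.0003, -0.0011,  0.0026]), 'tool_pos': array([0.597 , 0.2   , 0.1548]), 'ee_rot': array([-1.5728e+00,  1.0000e-03,  2.2885e+00]), 'wrist_force': array([ 0.1458, -0.3726,  0.129 ]), 'wrist_torque': array([-0.0331, -0.0211, -0.0114]), 'width': np.float64(0.0942)}
```

View pics/v2.png

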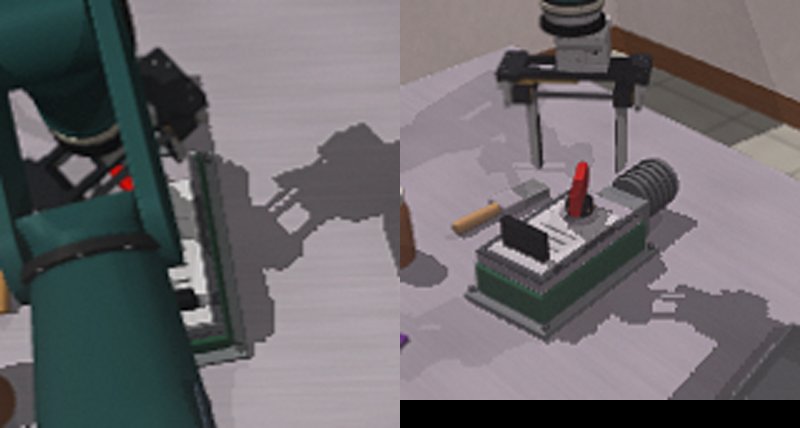

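The fingers straddle the bar: tips are at crop (537,165) and (620,168), and the bar is at (579,185). Next I descend and close.

Emit:
step_arm --commands '[{"xyz":[-0.001,0.001,-0.01],"twist":[0,0,0]},{"xyz":[-0.001,0.001,-0.025],"twist":[0,0,0]},{"xyz":[-0.001,0.001,-0.038],"twist":[0,0,0]},{"xyz":[-0.001,0.001,-0.043],"twist":[0,0,0]},{"xyz":[-0.001,0.001,-0.043],"twist":[0,0,0]},{"xyz":[-0.001,0.001,-0.043],"twist":[0,0,0]}]'

```text
time: 2.88
tool_pos: [0.5951, 0.2009, 0.1102]
ee_rot: [-1.57, -0.0, 2.289]
wrist_force: [-0.1, 0.4, 0.6]
width: 0.0939
```

Emit:
step_arm --commands '[{"xyz":[0,0,0],"twist":[0,0,0]},{"xyz":[0,0,0],"twist":[0,0,0]},{"xyz":[0,0,0],"twist":[0,0,0]},{"xyz":[0,0,0],"twist":[0,0,0]},{"xyz":[0,0,0],"twist":[0,0,0]},{"xyz":[0,0,0],"twist":[0,0,0]},{"xyz":[0,0,0],"twist":[0,0,0]},{"xyz":[0,0,0],"twist":[0,0,0]},{"xyz":[0,0,0],"twist":[0,0,0]},{"xyz":[0,0,0],"twist":[0,0,0]}]' --fingers 255

```text
time: 3.72
tool_pos: [0.5952, 0.2009, 0.1105]
ee_rot: [-1.571, -0.0, 2.289]
wrist_force: [0.0, 1.1, 0.0]
width: 0.0305
```

```bash
python3 s.py 3
```

```text
{'time': np.float64(3.8167), 'joint_positions': array([ 2.3530e-01,  2.9910e-01,  1.3278e+00,  1.0000e-04,  1.5148e+00,
       -2.0534e+00]), 'qvel': array([-0.0005,  0.0002, -0.0003, -0.002 ,  0.0007,  0.0003]), 'tool_pos': array([0.5952, 0.2009, 0.1105]), 'ee_rot': array([-1.5707e+00, -1.0000e-04,  2.2886e+00]), 'wrist_force': array([0.4004, 0.0872, 0.3197]), 'wrist_torque': array([0.1096, 0.0449, 0.0255]), 'width': np.float64(0.0226)}
```

View pics/v3.png

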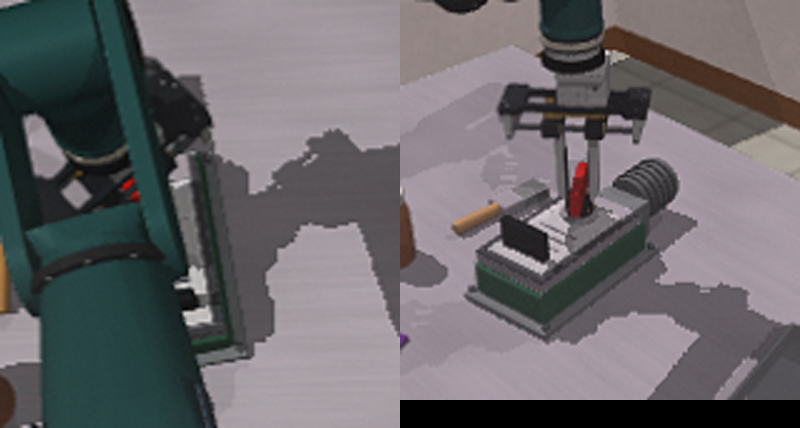

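The fingers are closing on either side of the bar at crop (580,185), and the opening is still 22 mm.

Emit:
step_arm --commands '[{"xyz":[0,0,0],"twist":[0,0,0]},{"xyz":[0,0,0],"twist":[0,0,0]},{"xyz":[0,0,0],"twist":[0,0,0]},{"xyz":[0,0,0],"twist":[0,0,0]},{"xyz":[0,0,0],"twist":[0,0,0]},{"xyz":[0,0,0],"twist":[0,0,0]}]'

```text
time: 4.32
tool_pos: [0.5955, 0.2007, 0.1105]
ee_rot: [-1.571, 0.001, 2.288]
wrist_force: [1.7, -1.6, -0.2]
width: 0.0139
```

Emit:
step_arm --commands '[{"xyz":[0,0,0.0002],"twist":[0,0,-3]},{"xyz":[0,0,0.0003],"twist":[0,0,-6]},{"xyz":[0,0,0.0005],"twist":[0,0,-9]},{"xyz":[0,0,0.0007],"twist":[0,0,-12]},{"xyz":[0,0,0.0008],"twist":[0,0,-15]},{"xyz":[0,0,0.001],"twist":[0,0,-18]},{"xyz":[0,0,0.0012],"twist":[0,0,-21]},{"xyz":[0,0,0.0013],"twist":[0,0,-24]},{"xyz":[0,0,0.0015],"twist":[0,0,-27]},{"xyz":[0,0,0.0017],"twist":[0,0,-30]},{"xyz":[0,0,0.0018],"twist":[0,0,-33]},{"xyz":[0,0,0.002],"twist":[0,0,-36]}]'

```text
time: 5.32
tool_pos: [0.5957, 0.2002, 0.1125]
ee_rot: [-1.572, 0.001, 1.658]
wrist_force: [2.2, -1.5, -1.1]
width: 0.0137
```

```bash
python3 s.py 4
```

```text
{'time': np.float64(5.4167), 'joint_positions': array([ 2.3480e-01,  2.9800e-01,  1.3250e+00, -1.4000e-03,  1.5180e+00,
       -1.4252e+00]), 'qvel': array([ 0.001 , -0.0003, -0.0015,  0.0017, -0.0006, -0.0383]), 'tool_pos': array([0.5957, 0.2002, 0.1126]), 'ee_rot': array([-1.5717e+00,  1.3000e-03,  1.6600e+00]), 'wrist_force': array([ 2.523 , -2.3664, -1.4628]), 'wrist_torque': array([-0.5011, -0.4064, -0.0039]), 'width': np.float64(0.0135)}
```

View pics/v4.png

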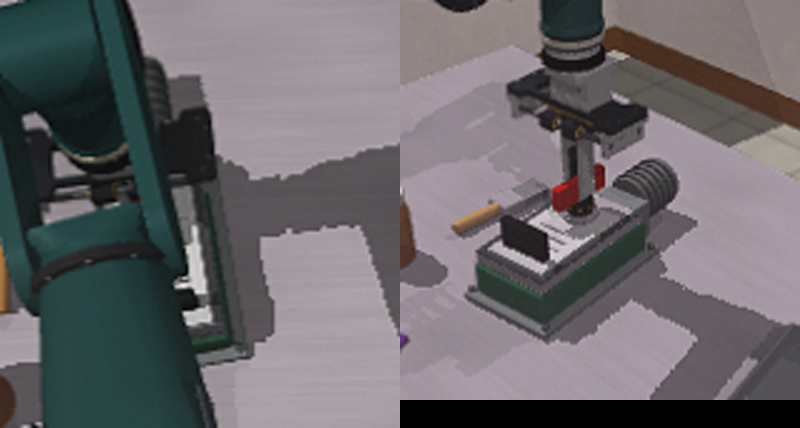

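The bar has turned with the gripper and now runs from about crop (555,195) to (605,178). Forces are low, so I continue.

Emit:
step_arm --commands '[{"xyz":[0,0,0.0002],"twist":[0,0,-4.5]},{"xyz":[0,0,0.0005],"twist":[0,0,-9]},{"xyz":[0,0,0.0007],"twist":[0,0,-13.5]},{"xyz":[0,0,0.001],"twist":[0,0,-18]},{"xyz":[0,0,0.0012],"twist":[0,0,-22.5]},{"xyz":[0,0,0.0015],"twist":[0,0,-27]},{"xyz":[0,0,0.0017],"twist":[0,0,-31.5]},{"xyz":[0,0,0.002],"twist":[0,0,-36]},{"xyz":[0,0,0.0022],"twist":[0,0,-40.5]},{"xyz":[0,0,0.0025],"twist":[0,0,-45]},{"xyz":[0,0,0.0027],"twist":[0,0,-49.5]},{"xyz":[0,0,0.003],"twist":[0,0,-54]}]'

```text
time: 6.42
tool_pos: [0.5955, 0.1995, 0.1155]
ee_rot: [-1.573, 0.001, 0.715]
wrist_force: [0.9, -4.6, 0.3]
width: 0.014
```

Emit:
step_arm --commands '[{"xyz":[0,0,0.0002],"twist":[0,0,-4.5]},{"xyz":[0,0,0.0005],"twist":[0,0,-9]},{"xyz":[0,0,0.0007],"twist":[0,0,-13.5]},{"xyz":[0,0,0.001],"twist":[0,0,-18]},{"xyz":[0,0,0.0012],"twist":[0,0,-22.5]},{"xyz":[0,0,0.0015],"twist":[0,0,-27]},{"xyz":[0,0,0.0017],"twist":[0,0,-31.5]},{"xyz":[0,0,0.002],"twist":[0,0,-36]},{"xyz":[0,0,0.0022],"twist":[0,0,-40.5]},{"xyz":[0,0,0.0025],"twist":[0,0,-45]},{"xyz":[0,0,0.0028],"twist":[0,0,-50]},{"xyz":[0,0,0.0028],"twist":[0,0,-50]}]'

```text
time: 7.42
tool_pos: [0.5948, 0.1993, 0.1183]
ee_rot: [-1.574, 0.001, -0.156]
wrist_force: [0.4, -5.0, 0.5]
width: 0.014
```

```bash
python3 s.py 5
```

```text
{'time': np.float64(7.5167), 'joint_positions': array([ 0.2344,  0.2944,  1.3179, -0.0027,  1.5311,  0.3874]), 'qvel': array([ 0.0004, -0.0003,  0.0022, -0.0001, -0.0003, -0.0018]), 'tool_pos': array([0.5948, 0.1993, 0.1183]), 'ee_rot': array([-1.574e+00,  7.000e-04, -1.528e-01]), 'wrist_force': array([-0.5796, -5.3461,  1.2056]), 'wrist_torque': array([-1.1441,  0.0805, -0.0666]), 'width': np.float64(0.0138)}
```

View pics/v5.png

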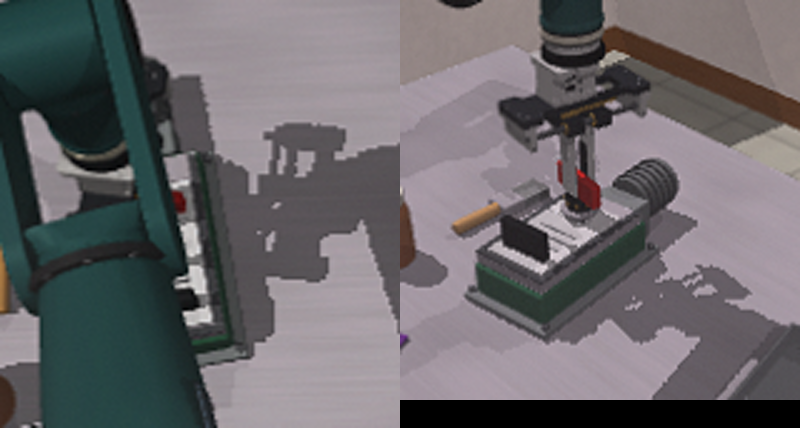

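Turned 2.44 rad so far. A bit more gives extra gap while staying below the stop.

Emit:
step_arm --commands '[{"xyz":[0,0.0005,0.0002],"twist":[0,0,-4]},{"xyz":[0,0.001,0.0004],"twist":[0,0,-8]},{"xyz":[0,0.001,0.0007],"twist":[0,0,-12]},{"xyz":[0,0.001,0.0009],"twist":[0,0,-16]},{"xyz":[0,0.001,0.0009],"twist":[0,0,-16]},{"xyz":[0,0.001,0.0009],"twist":[0,0,-16]}]'

```text
time: 8.02
tool_pos: [0.5947, 0.1995, 0.1192]
ee_rot: [-1.576, -0.0, -0.432]
wrist_force: [-1.7, -7.0, 1.7]
width: 0.0136
```

Emit:
step_arm --commands '[{"xyz":[0,0,0],"twist":[0,0,0]},{"xyz":[0,0,0],"twist":[0,0,0]},{"xyz":[0,0,0],"twist":[0,0,0]},{"xyz":[0,0,0],"twist":[0,0,0]},{"xyz":[0,0,0],"twist":[0,0,0]},{"xyz":[0,0,0],"twist":[0,0,0]},{"xyz":[0,0,0],"twist":[0,0,0]},{"xyz":[0,0,0],"twist":[0,0,0]}]' --fingers 90

```text
time: 8.68
tool_pos: [0.5952, 0.2021, 0.1192]
ee_rot: [-1.571, -0.0, -0.434]
wrist_force: [-0.2, -0.4, 0.1]
width: 0.06
```

Emit:
step_arm --commands '[{"xyz":[0,0,0.01],"twist":[0,0,0]},{"xyz":[0,0,0.03],"twist":[0,0,0]},{"xyz":[0,0,0.055],"twist":[0,0,0]},{"xyz":[-0.02,-0.004,0.06],"twist":[0,0,6]},{"xyz":[-0.045,-0.008,0.06],"twist":[0,0,12]},{"xyz":[-0.07,-0.013,0.06],"twist":[0,0,18]},{"xyz":[-0.09,-0.016,0.06],"twist":[0,0,24]},{"xyz":[-0.103,-0.018,0.06],"twist":[0,0,30]},{"xyz":[-0.103,-0.018,0.06],"twist":[0,0,33.9]},{"xyz":[-0.103,-0.018,0.06],"twist":[0,0,33.9]},{"xyz":[-0.103,-0.018,0.06],"twist":[0,0,33.9]}]'

```text
time: 9.6
tool_pos: [0.4925, 0.184, 0.1802]
ee_rot: [-1.571, -0.002, 0.156]
wrist_force: [0.2, 0.3, 0.4]
width: 0.0611
```

```bash
python3 s.py 6
```

```text
{'time': np.float64(9.7), 'joint_positions': array([ 0.2496,  0.0421,  1.4854, -0.    ,  1.6134,  0.0935]), 'qvel': array([-0.0028,  0.0095,  0.001 , -0.0016, -0.0014, -0.0081]), 'tool_pos': array([0.4927, 0.184 , 0.1796]), 'ee_rot': array([-1.5707e+00, -7.0000e-04,  1.5600e-01]), 'wrist_force': array([-0.0137, -0.2823,  0.3289]), 'wrist_torque': array([-0.0871,  0.0391,  0.0237]), 'width': np.float64(0.0605)}
```

View pics/v6.png

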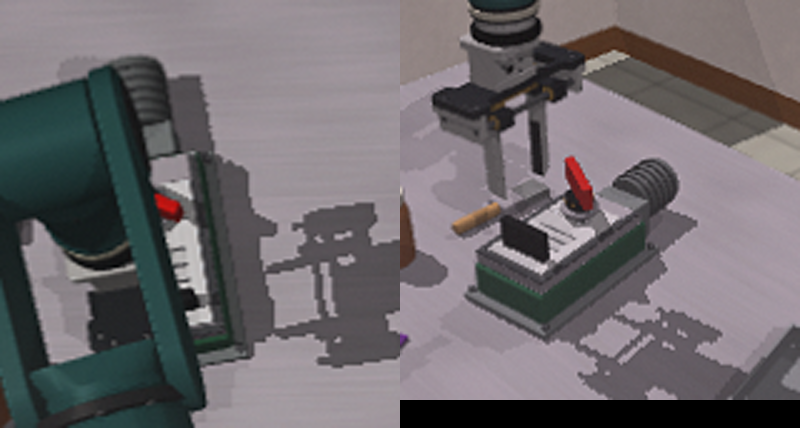

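The fingers hang over the black grip at crop (525,238), and the nut bar at (578,183) stays turned. Before descending, I check the grip position against the side view.

```bash
python3 - <<'E'
from h import *
p=np.load("pics/side6.npz")['p'].astype(int); d=np.load("pics/side6.npz")['d']
m=(p.max(2)<50); roi=np.zeros_like(m); roi[135:175,200:240]=1; m&=roi
n,l,st,ce=cv2.connectedComponentsWithStats(np.uint8(m)); k=1+np.argmax(st[1:,4]); print(st[k],ce[k])
v,u=np.where(l==k); P=depthpts("side",np.c_[u,v],d); print(np.percentile(P,[3,50,97],axis=0).round(4)); 
# front face fit: direction
q=P[(P[:,2]>.08)&(P[:,2]<.116)]; vx,vy,x0,y0=cv2.fitLine(np.float32(q[:,:2]),cv2.DIST_HUBER,0,.001,.001).ravel(); print("face dir deg",np.degrees(np.arctan2(vy,vx)),x0,y0)
a=np.radians(9);ex=np.array([np.cos(a),np.sin(a)]);ey=np.array([-ex[1],ex[0]])
g=np.array([.4925,.184])
print("along x,y rel:",np.percentile((q[:,:2]-g)@ex,[5,50,95]),np.percentile((q[:,:2]-g)@ey,[3,97]))
c=[np.r_[g+sx*.007*ex+sy*.035*ey,z] for sx in(-1,) for sy in(-1,1) for z in(.076,.116)]
print(proj("side",c).round(1))
E
```

```text
[210 146  20  19 215] [219.49302326 154.93023256]
[[0.4808 0.1495 0.0828]
 [0.4871 0.1778 0.1038]
 [0.4981 0.2143 0.1177]]
face dir deg -80.86074 0.48586005 0.18087725
along x,y rel: [-0.00961348 -0.00711835  0.00023671] [-0.03491534  0.03182177]
[[227.2 165.9]
 [226.4 155. ]
 [210.6 157.9]
 [209.4 147.2]]
```

The grip face lies at −7.1 mm and its yaw is 9.1°, both as expected. I descend and grip.

Emit:
step_arm --commands '[{"xyz":[0,-0.001,-0.015],"twist":[0,0,0]},{"xyz":[0,-0.001,-0.035],"twist":[0,0,0]},{"xyz":[0,-0.001,-0.055],"twist":[0,0,0]},{"xyz":[0,-0.001,-0.075],"twist":[0,0,0]},{"xyz":[0,-0.001,-0.086],"twist":[0,0,0]},{"xyz":[0,-0.001,-0.09],"twist":[0,0,0]},{"xyz":[0,-0.001,-0.09],"twist":[0,0,0]}]'

```text
time: 10.28
tool_pos: [0.4918, 0.1828, 0.0881]
ee_rot: [-1.571, 0.002, 0.157]
wrist_force: [0.5, 0.7, 0.0]
width: 0.0603
```

Emit:
step_arm --commands '[{"xyz":[0,0,0],"twist":[0,0,0]},{"xyz":[0,0,0],"twist":[0,0,0]},{"xyz":[0,0,0],"twist":[0,0,0]},{"xyz":[0,0,0],"twist":[0,0,0]},{"xyz":[0,0,0],"twist":[0,0,0]},{"xyz":[0,0,0],"twist":[0,0,0]},{"xyz":[0,0,0],"twist":[0,0,0]},{"xyz":[0,0,0],"twist":[0,0,0]},{"xyz":[0,0,0],"twist":[0,0,0]},{"xyz":[0,0,0],"twist":[0,0,0]},{"xyz":[0,0,0],"twist":[0,0,0]},{"xyz":[0,0,0],"twist":[0,0,0]}]' --fingers 255

```text
time: 11.28
tool_pos: [0.4923, 0.1829, 0.0893]
ee_rot: [-1.571, -0.0, 0.158]
wrist_force: [-0.7, 0.4, 1.2]
width: 0.0135
```

Emit:
step_arm --commands '[{"xyz":[0,0,0.001],"twist":[0,0,0]},{"xyz":[0,0,0.002],"twist":[0,0,0]},{"xyz":[0,0,0.003],"twist":[0,0,0]},{"xyz":[0,0,0.004],"twist":[0,0,0]},{"xyz":[0,0,0.005],"twist":[0,0,0]},{"xyz":[0,0,0.006],"twist":[0,0,0]},{"xyz":[0,0,0.0068],"twist":[0,0,0]},{"xyz":[0,0,0.0068],"twist":[0,0,0]},{"xyz":[0,0,0.0068],"twist":[0,0,0]}]'

```text
time: 12.03
tool_pos: [0.4923, 0.183, 0.0961]
ee_rot: [-1.571, -0.0, 0.158]
wrist_force: [-0.7, -0.3, -3.1]
width: 0.0137
```

```bash
python3 s.py 7; python3 - <<'E'
import cv2,numpy as np
p=np.load("pics/side7.npz")['p'][105:205,190:290,::-1]
cv2.imwrite("pics/z7.png",cv2.resize(p,None,fx=6,fy=6,interpolation=cv2.INTER_CUBIC))
E
```

```text
{'time': np.float64(12.1333), 'joint_positions': array([ 0.2478,  0.0856,  1.6084, -0.    ,  1.4476,  0.0903]), 'qvel': array([ 0.0016,  0.003 , -0.0002,  0.0009,  0.0002, -0.0004]), 'tool_pos': array([0.4922, 0.1829, 0.096 ]), 'ee_rot': array([-1.5708e+00,  1.0000e-04,  1.5760e-01]), 'wrist_force': array([-0.0926,  0.4915, -1.8823]), 'wrist_torque': array([-0.0962,  0.137 ,  0.0267]), 'width': np.float64(0.0138)}
```

View pics/z7.png

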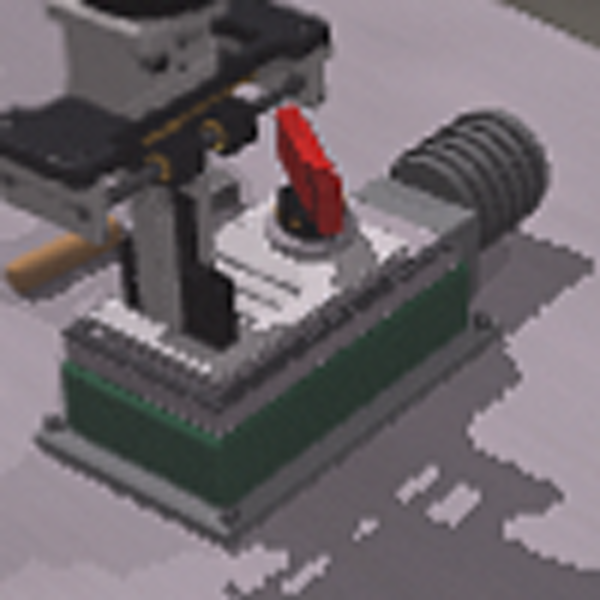

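The plate is lifted off the bed around pixel (215,345) of the zoom, below the washer at (305,235). The wrist carries 2–3 N. Now I draw it straight out.

Emit:
step_arm --commands '[{"xyz":[-0.003,-0.0005,0],"twist":[0,0,0]},{"xyz":[-0.0079,-0.0013,0],"twist":[0,0,0]},{"xyz":[-0.0148,-0.0024,0],"twist":[0,0,0]},{"xyz":[-0.0217,-0.0035,0],"twist":[0,0,0]},{"xyz":[-0.0286,-0.0046,0],"twist":[0,0,0]},{"xyz":[-0.0356,-0.0057,0],"twist":[0,0,0]},{"xyz":[-0.0425,-0.0068,0],"twist":[0,0,0]},{"xyz":[-0.0494,-0.0079,0],"twist":[0,0,0]},{"xyz":[-0.0563,-0.009,0],"twist":[0,0,0]},{"xyz":[-0.0642,-0.0102,0],"twist":[0,0,0]},{"xyz":[-0.0691,-0.011,0],"twist":[0,0,0]},{"xyz":[-0.0691,-0.011,0],"twist":[0,0,0]}]'

```text
time: 13.13
tool_pos: [0.422, 0.1718, 0.096]
ee_rot: [-1.571, 0.0, 0.158]
wrist_force: [0.8, 0.1, -2.7]
width: 0.0137
```

```bash
python3 s.py 8
```

```text
{'time': np.float64(13.2333), 'joint_positions': array([ 2.6180e-01, -6.8100e-02,  1.7629e+00, -1.0000e-04,  1.4459e+00,
        1.0410e-01]), 'qvel': array([-0.0039,  0.0112, -0.0138, -0.0011, -0.0019, -0.0025]), 'tool_pos': array([0.4232, 0.172 , 0.0962]), 'ee_rot': array([-1.5708e+00, -8.0000e-04,  1.5770e-01]), 'wrist_force': array([-0.4224, -0.1102, -3.0967]), 'wrist_torque': array([-0.0509,  0.083 , -0.0516]), 'width': np.float64(0.0139)}
```

View pics/v8.png

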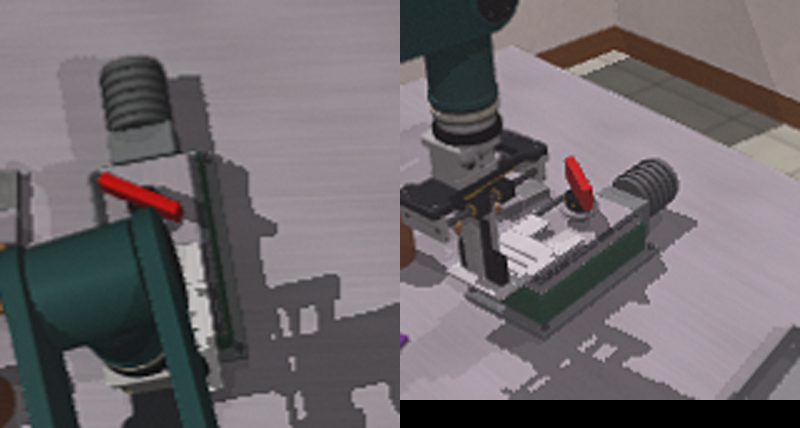

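The plate is clear of the washer: it has been drawn about 70 mm, and the nut bar is at crop (140,195) in the top view. I draw a little more, lift and carry it to the tray.

Emit:
step_arm --commands '[{"xyz":[-0.008,-0.0013,0.002],"twist":[0,0,0]},{"xyz":[-0.02,-0.0032,0.01],"twist":[0,0,0]},{"xyz":[-0.025,-0.004,0.025],"twist":[0,0,0]},{"xyz":[-0.025,-0.004,0.042],"twist":[0,0,0]},{"xyz":[-0.025,-0.006,0.06],"twist":[0,0,0]},{"xyz":[-0.023,-0.016,0.078],"twist":[0,0,0]},{"xyz":[-0.02,-0.032,0.09],"twist":[0,0,0]},{"xyz":[-0.015,-0.052,0.095],"twist":[0,0,0]},{"xyz":[-0.008,-0.074,0.095],"twist":[0,0,0.5]},{"xyz":[0,-0.098,0.095],"twist":[0,0,1]},{"xyz":[0.008,-0.122,0.095],"twist":[0,0,1.5]},{"xyz":[0.016,-0.146,0.095],"twist":[0,0,2]}]'

```text
time: 14.23
tool_pos: [0.4391, 0.0248, 0.1913]
ee_rot: [-1.571, -0.0, 0.193]
wrist_force: [0.5, -0.5, -3.0]
width: 0.0139
```

Emit:
step_arm --commands '[{"xyz":[0.008,-0.024,0],"twist":[0,0,0.3]},{"xyz":[0.016,-0.048,0],"twist":[0,0,0.5]},{"xyz":[0.024,-0.072,0],"twist":[0,0,0.8]},{"xyz":[0.032,-0.096,0],"twist":[0,0,1]},{"xyz":[0.04,-0.12,0],"twist":[0,0,1.2]},{"xyz":[0.048,-0.144,0],"twist":[0,0,1.5]},{"xyz":[0.056,-0.168,0],"twist":[0,0,1.7]},{"xyz":[0.064,-0.192,0],"twist":[0,0,2]},{"xyz":[0.072,-0.212,0],"twist":[0,0,2.3]},{"xyz":[0.079,-0.227,0],"twist":[0,0,2.3]},{"xyz":[0.083,-0.236,0],"twist":[0,0,2.3]},{"xyz":[0.085,-0.239,0],"twist":[0,0,2.3]}]'

```text
time: 15.23
tool_pos: [0.5242, -0.2143, 0.1906]
ee_rot: [-1.571, 0.001, 0.231]
wrist_force: [-0.8, -0.3, -3.3]
width: 0.0138
```

```bash
python3 s.py 9 w
```

```text
{'time': np.float64(15.3333), 'joint_positions': array([-4.8650e-01,  1.2820e-01,  1.3707e+00,  3.0000e-04,  1.6436e+00,
       -7.1870e-01]), 'qvel': array([ 0.0184, -0.0195,  0.0165,  0.0057,  0.0056,  0.0008]), 'tool_pos': array([ 0.524 , -0.213 ,  0.1907]), 'ee_rot': array([-1.570e+00,  5.000e-04,  2.323e-01]), 'wrist_force': array([-0.2308, -0.4491, -2.7827]), 'wrist_torque': array([-0.0675,  0.1625,  0.0232]), 'width': np.float64(0.0141)}
```

View pics/v9.png

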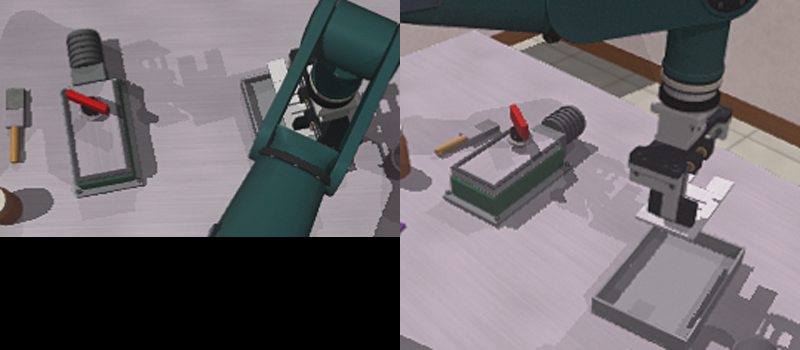

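The plate is held level over the tray at crop (690,205), and the empty bed shows at (100,140). I lower it to just above the floor.

Emit:
step_arm --commands '[{"xyz":[0.001,0,-0.01],"twist":[0,0,0]},{"xyz":[0.001,0,-0.03],"twist":[0,0,0]},{"xyz":[0.001,0,-0.05],"twist":[0,0,0]},{"xyz":[0.001,0,-0.07],"twist":[0,0,0]},{"xyz":[0.001,0,-0.09],"twist":[0,0,0]},{"xyz":[0.001,0,-0.108],"twist":[0,0,0]},{"xyz":[0.001,0,-0.124],"twist":[0,0,0]},{"xyz":[0.001,0,-0.138],"twist":[0,0,0]},{"xyz":[0.001,0,-0.148],"twist":[0,0,0]},{"xyz":[0.001,0,-0.153],"twist":[0,0,0]},{"xyz":[0.001,0,-0.153],"twist":[0,0,0]}]'

```text
time: 16.25
tool_pos: [0.5241, -0.212, 0.0365]
ee_rot: [-1.569, 0.002, 0.233]
wrist_force: [-0.5, 0.3, -2.9]
width: 0.014
```

```bash
python3 s.py 10 w
```

```text
{'time': np.float64(16.35), 'joint_positions': array([-4.8500e-01,  2.2200e-01,  1.5730e+00,  1.0000e-04,  1.3454e+00,
       -7.1810e-01]), 'qvel': array([-0.0049, -0.0089, -0.0195, -0.0004, -0.0007,  0.0013]), 'tool_pos': array([ 0.5255, -0.2129,  0.0386]), 'ee_rot': array([-1.5715e+00, -1.0000e-03,  2.3300e-01]), 'wrist_force': array([ 0.0766, -0.4819, -3.0751]), 'wrist_torque': array([-0.0713,  0.0851, -0.0349]), 'width': np.float64(0.0137)}
```

View pics/v10.png

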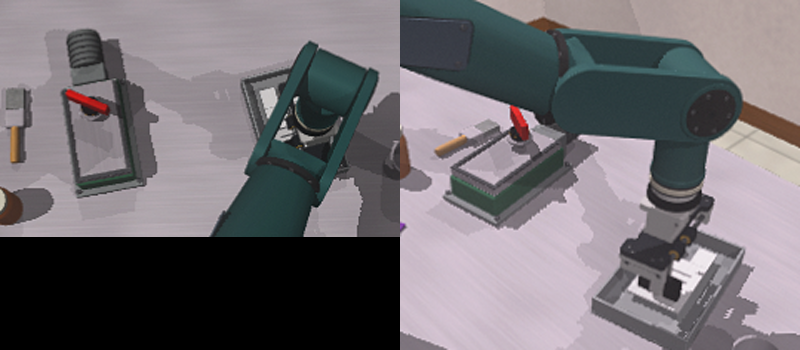

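The plate sits inside the tray walls at crop (680,280). The last part I lower slowly, watching the force.

Emit:
step_arm --commands '[{"xyz":[0,0,-0.003],"twist":[0,0,0]},{"xyz":[0,0,-0.006],"twist":[0,0,0]},{"xyz":[0,0,-0.008],"twist":[0,0,0]},{"xyz":[0,0,-0.01],"twist":[0,0,0]},{"xyz":[0,0,-0.011],"twist":[0,0,0]},{"xyz":[0,0,-0.012],"twist":[0,0,0]},{"xyz":[0,0,-0.012],"twist":[0,0,0]},{"xyz":[0,0,-0.012],"twist":[0,0,0]}]'

```text
time: 17.02
tool_pos: [0.5251, -0.2131, 0.0259]
ee_rot: [-1.571, -0.0, 0.233]
wrist_force: [-0.7, 0.3, -2.6]
width: 0.0139
```

Emit:
step_arm --commands '[{"xyz":[0,0,-0.001],"twist":[0,0,0]},{"xyz":[0,0,-0.0015],"twist":[0,0,0]},{"xyz":[0,0,-0.0015],"twist":[0,0,0]}]'

```text
time: 17.27
tool_pos: [0.5251, -0.2131, 0.0244]
ee_rot: [-1.571, -0.0, 0.233]
wrist_force: [-0.2, 0.2, -3.0]
width: 0.0138
```

Not touching yet.

Emit:
step_arm --commands '[{"xyz":[0,0,-0.0004],"twist":[0,0,0]},{"xyz":[0,0,-0.0008],"twist":[0,0,0]},{"xyz":[0,0,-0.0008],"twist":[0,0,0]}]'

```text
time: 17.52
tool_pos: [0.5252, -0.2131, 0.0244]
ee_rot: [-1.571, -0.0, 0.233]
wrist_force: [-1.3, 0.9, 1.5]
width: 0.0138
```

```bash
python3 -c "
from bench import robot
o=robot.get_obs();print(o['tool_pos'],o['wrist_force'],o['wrist_torque'])"
```

```text
[ 0.52522537 -0.21312545  0.02436995] [-1.30180423  0.92274349  1.47274693] [0.08067806 0.38368508 0.013312  ]
```

Contact: the force changed from −3 N to +1.5 N. I open partway to keep clear of the tray wall, then lift.

Emit:
step_arm --commands '[{"xyz":[0,0,0],"twist":[0,0,0]},{"xyz":[0,0,0],"twist":[0,0,0]},{"xyz":[0,0,0],"twist":[0,0,0]},{"xyz":[0,0,0],"twist":[0,0,0]},{"xyz":[0,0,0],"twist":[0,0,0]},{"xyz":[0,0,0],"twist":[0,0,0]},{"xyz":[0,0,0],"twist":[0,0,0]}]' --fingers 140

```text
time: 18.1
tool_pos: [0.5252, -0.2131, 0.0237]
ee_rot: [-1.571, -0.0, 0.233]
wrist_force: [0.4, 0.7, -0.9]
width: 0.0424
```

Emit:
step_arm --commands '[{"xyz":[0,0,0.005],"twist":[0,0,0]},{"xyz":[0,0,0.02],"twist":[0,0,0]},{"xyz":[0,0,0.045],"twist":[0,0,0]},{"xyz":[0,0,0.075],"twist":[0,0,0]},{"xyz":[0,0,0.105],"twist":[0,0,0]},{"xyz":[-0.02,0.03,0.135],"twist":[0,0,0]},{"xyz":[-0.04,0.06,0.16],"twist":[0,0,0]},{"xyz":[-0.06,0.09,0.17],"twist":[0,0,0]},{"xyz":[-0.08,0.12,0.17],"twist":[0,0,0]},{"xyz":[-0.1,0.15,0.17],"twist":[0,0,0]},{"xyz":[-0.12,0.18,0.17],"twist":[0,0,0]},{"xyz":[-0.12,0.18,0.17],"twist":[0,0,0]}]'

```text
time: 19.1
tool_pos: [0.4024, -0.0292, 0.1948]
ee_rot: [-1.569, -0.002, 0.237]
wrist_force: [0.2, -0.4, -0.0]
width: 0.0425
```

```bash
python3 s.py 11 w; python3 - <<'E'
from h import *
f=np.load("pics/top11.npz");p,d=f['p'].astype(int),f['d']
vv,uu=np.mgrid[105:205,275:365]; uv=np.c_[uu.ravel(),vv.ravel()]
P=depthpts("top",uv,d); c=p[uv[:,1],uv[:,0]]
a=np.radians(13.3);R=np.array([[np.cos(a),-np.sin(a)],[np.sin(a),np.cos(a)]])
L=(P[:,:2]-[.569,-.2025])@R
s=(c.min(1)>140)&(abs(L[:,0])<.112)&(abs(L[:,1])<.072)
A=np.c_[P[s][:,:2]-P[s][:,:2].mean(0),np.ones(s.sum())]
print("white",s.sum(),np.percentile(P[s][:,2],[5,50,95]),"plane",np.linalg.lstsq(A,P[s][:,2],rcond=None)[0])
print("local rect",cv2.minAreaRect(np.float32(L[s]*1000)),np.percentile(L[s],[1,99],axis=0))
def bar(k):
    p=np.load(f"pics/top{k}.npz")['p'].astype(int); m=(p[...,0]>130)&(p[...,1]<70)&(p[...,2]<70)
    v,u=np.where(m); return cv2.minAreaRect(np.float32(onplane("top",np.c_[u,v],.1415)[:,:2]*1000))
print(bar(11))
E
```

```text
{'time': np.float64(19.2), 'joint_positions': array([-2.1950e-01, -2.3780e-01,  1.7115e+00, -4.0000e-04,  1.6653e+00,
       -4.5430e-01]), 'qvel': array([-0.0342,  0.0416, -0.0249, -0.006 , -0.0087, -0.0023]), 'tool_pos': array([ 0.4049, -0.0325,  0.1946]), 'ee_rot': array([-1.5722, -0.0021,  0.2348]), 'wrist_force': array([ 0.0977, -0.7147, -1.2734]), 'wrist_torque': array([-0.0887,  0.0508, -0.0074]), 'width': np.float64(0.0421)}
white 872 [0.00796894 0.0119348  0.01645356] plane [0.00097174 0.00180937 0.01208021]
local rect ((12.217796325683594, 1.7807464599609375), (152.70196533203125, 90.22505187988281), 0.01092669740319252) [[-0.0603065  -0.04200566]
 [ 0.08726542  0.04605644]]
((596.0008544921875, 201.6219482421875), (81.42333221435547, 12.363993644714355), 64.85337829589844)
```

View pics/v11.png

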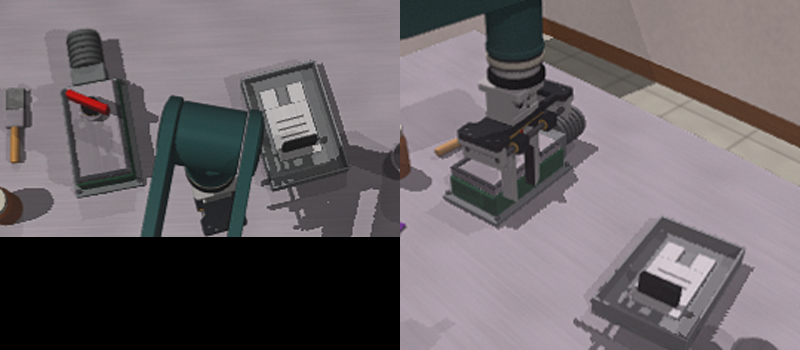

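The plate lies flat in the tray at crop (287,118) in the top view, 12 mm by 2 mm from the tray's centre. Its top is at z ≈ 12 mm and its tilt about 0.002 rad. The nut bar went from 41.1° to 64.9°, which, followed through the gripper's turn, is 2.73 rad clockwise.

```bash
python3 -c "
from bench import robot
print(robot.close_job())"
```

```text
the job is handed in; nothing more can be done
None
```

The job is handed in after about 19 s of the 67 s allowed. No verdict was reported, so the results below are from my own last measurements.

**What I did:**
- **Nut:** I gripped the red bar and turned it clockwise by about 2.73 rad. From its start of 0.3–0.5 that puts it at about 3.0–3.2 rad, which is above 2.4 and short of the 3.6 stop.
- **Drawing out:** I gripped the plate by its black grip and lifted it 6.8 mm to clear the 4 mm lip. Then I drew it 70 mm straight out from under the washer before raising it further.
- **Placing:** I lowered the plate into the tray until the wrist force showed contact, opened the fingers and backed off.

**Last checks:**
- **Nut:** the bar's angle in the top view (64.9°) agrees with the turn given by the gripper.
- **Plate:** it lies about 12 mm by 2 mm from the tray's centre. Its top is at about 12 mm where 11 mm is expected, so its centre is near 9 mm. Tilt is about 0.002 rad.
- **Robot:** it stands clear with its fingers open, and the wrist force is near zero.
- **Jar, beaker and brush:** they look unmoved where visible in the pictures. I did not measure their positions, and I kept the arm clear of them.

No check failed. One early move stopped 12 mm short because of the per-row travel limit, and I corrected it before touching anything.

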